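# Fit the cleaning roller into its bench stand

### The job

On the LED panel repair bench, take the long rubber dust-cleaning roller off its wooden rest and seat it in the slotted metal stand, so that both ends of its axle lie fully down at the bottom of the two slots; then let go. Lower it in, do not let it fall from above the stand, and leave the short roller lying in its own rest.

Things in the scene. Friction and masses are not known exactly. Their poses are not given: they have to be found in the camera images.
- long_roller: the roller to fit: black rubber sleeve, 36 mm diameter, 90 mm long, on a 10 mm steel axle 150 mm long (30 mm bare at each end), about 0.3 kg, lying level in its rest, free to roll about its axle. Origin at its centre on the axle's line, 45 mm above the table at the start; y along the axle. Grip the sleeve's middle across its diameter, from above.
- long_roller_end_a (a point): centre of the axle's end face, 75 mm from the roller's centre along its +y
- long_roller_end_b (a point): centre of the axle's other end face, 75 mm from the roller's centre along its -y; the two ends are alike, either may go in either slot
- rest_long: the long roller's dark wooden rest, fixed: board 80 x 106 x 6 mm with two V saddles, up to 41 mm high, under the sleeve at 34 to 42 mm either side of its middle, so the 68 mm between them is free for fingers. Origin at the board's underside centre, y along the roller. This rest and the short roller's swap places between starts.
- short_roller: a bystander: roller of the same 36 mm diameter, but its sleeve is only 50 mm long and its axle 90 mm, too short for the stand; it lies in a like wooden rest of its own. Origin at its centre, y along the axle
- stand: metal stand fixed to the table: grey base plate 90 x 150 x 10 mm with two upright aluminium cheeks, 64 mm wide, 8 mm thick, 104 mm high, inner faces 110 mm apart, each with a slot open at the top. Origin at the centre of its underside, z up, y from cheek to cheek (along the seated axle). A seated axle's centre line is 77 mm above the table, the roller's middle at y = 0 give or take 10 mm.
- seat_a (a point): centre of the slot's floor in the cheek at the stand's +y (x 0, y 59, z 72 mm from the stand's origin). The slot is 48 mm wide at the mouth (104 mm up), tapers to 16 mm at 86 mm up and is 16 mm wide from there to its floor, 72 mm up
- seat_b (a point): the same point in the other cheek (x 0, y -59, z 72 mm from the stand's origin), a like slot
There are look-alikes about, which are no part of the job. What is shaped like the stand but turquoise is not meant.

How it is judged:
By the outcome, as a careful person would: the job done as asked, in the order asked, and still so for the second after the job is handed in, with the robot touching nothing.
It also fails if it takes over 38 s, if anything falls off the work surface, if the arm or the gripper's body presses on something with over 40 N, if the wrist force passes 120 N, or if a joint passes its speed limit or range.

### The arm

A 6-joint arm with a two-finger parallel gripper is mounted at the origin on the work surface. World frame = base frame: x ahead of the robot, y to its left, z up, the work surface at z = 0. Lengths are in m, angles in rad, forces in N, time in s.
With the tool pointing down it reaches from about 0.35 to 0.975 m from the base axis. Payload 4.9 kg.
Tool frame: the origin (TCP) lies at the very end of the fingers, on their centre line; the grasp point (between the pads) lies 19 mm behind it (ctrl.pinch_z is the distance from the TCP to the grasp point, in m); z points along the fingers, y is the line along which they close (so a half turn about z gives the same grasp; the last joint's range is limited). The gripper opens to 85 mm and grips with 20 to 120 N. Pads are 22 mm wide; open, the fingers measure 114 mm over their backs; the gripper's body (76 mm by 85 mm) begins 54 mm behind the grasp point. The pads swing forward as they close: fully open they stand 13 mm farther back than shut.
Start: joints at [1.045, 0.053, 1.613, -0, 1.476, -0.119], TCP at [0.247, 0.574, 0.205] pointing down, gripper open.
Joint ranges: [-3.01, 3.01], [-1.01, 2.22], [0.06, 2.58], [-1.02, 4.17], [0.09, 2.62], [-3.14, 3.14]. Speed limits (rad/s): [2.57, 2.57, 3.14, 3.14, 3.14, 3.14].

### API

Orientations are given as a rotation vector (axis times angle).
In Python, from station import ctrl, optics gives the robot as it stands. The module is installed in compiled form; this text tells all that it offers.
- The arm moves only by the shell command python3 -m handwheel 'ROWS' [OPENING] [FORCE]. ROWS is JSON, one flat list of numbers, 6 for each row, row after row: the shift along the tool's x, y, z in m, then the turn, a rotation vector about the tool's x, y, z in degrees. A call has 1 to 20 rows; each row shifts and turns the commanded pose from where the row before left it, along the tool's axes as they then stand; what a row does not reach is not made up. A row lasts 1/10 s, in which the tool goes at most 50 mm and 8.59 degrees, less where a joint would pass 70% of its speed; a pose out of reach is approached as far as the arm can. A call is refused whole if a number of a shift passes 0.05 or a number of a turn 8.59, either way. A call with a gripper value outside its range is refused whole. OPENING is the closure, from 0 (fully open) to 1 (shut), set as the call begins (- or left out, the last holds). The fingers move at their own pace and stop on an object; FORCE is the grip in N (left out, the last holds). Time passes only in rows, so rows that do not move let the fingers close. It gives the time, the measured TCP pose, the force and the opening at its end, in the units of the state.
- ctrl.get_obs(): the state, without advancing time (a new reading comes with each control period).
- optics.get_image(name): name is "scene" or "top" or "wrist"; returns (picture, depth): 420x560x3 uint8, red, green, blue; 420x560 float32, m along the optical axis (not along the pixel's ray), 0 where there is no reading.
- optics.get_calibration(name): a dict with "fovy" (degrees; the focal length in pixels is half the picture's height over the tangent of half this angle, whatever the lens; pixels are square), "cx", "cy" (the principal point, pixels), "rvec" (rotation vector, rad) and "tvec" (3), from world to camera coordinates, as OpenCV has them; the wrist camera has in their place "mount" (4x4, takes a point from camera to tool coordinates, whose origin is the TCP and whose axes are the flange's). Camera axes: x right, y down, z forward; pixel columns grow to the right and rows downward; lengths in m; the calibration is good to about 2 mm. The wrist camera is an equidistant fisheye: a pixel r from the principal point sees the ray r / f radians off the axis. A picture is of the moment at which its call begins: read the wrist's pose just before it. get_calibration takes no time and is no camera call.
- ctrl.finish_job(): hands the job in, once; it reports no verdict.
The state is a dict: "t": time; "q": joint angles; "dq": joint speeds; "effort": joint torques, N m; "tool_pos": TCP position; "tool_rot": TCP orientation; "contact_force": force on the tool from outside, world axes, zero at the start; "wrist_torque": the same for the moment, N m; "opening": finger opening in m.
Only numpy, scipy, OpenCV 4.12 (cv2) and the standard library are available. Lean on these libraries where they do the work, as an engineer would, in place of code of your own. Each camera call takes 0.05 s, during which the arm holds its last target. There are 200 camera calls.

## Working session

There is one attempt and no reset: what is moved stays moved. The work goes in short steps, Python scripts to look and compute and a shell command to move; the robot and the scene stay as the last step left them, time stands still between calls to the robot, and variables do not carry over. Pictures are saved under pics/ and viewed, on a budget of 10 in all, crops included, one or two more only if the job needs it, and the job is handed in when it is done.

```bash
mkdir -p pics; cat > h.py <<'E'
import numpy as np, cv2
from scipy.spatial.transform import Rotation as R
from station import ctrl, optics
def K(c,shape=(420,560)):
    f=shape[0]/2/np.tan(np.radians(c["fovy"])/2); return f,c["cx"],c["cy"]
def pts(name,depth):
    "world point for each pixel from depth (pinhole cams)"
    c=optics.get_calibration(name); f,cx,cy=K(c)
    v,u=np.indices(depth.shape)
    P=np.stack([(u-cx)/f*depth,(v-cy)/f*depth,depth],-1)
    M=R.from_rotvec(np.ravel(c["rvec"])).as_matrix()
    return (P-np.ravel(c["tvec"]))@M
def save(n,im): cv2.imwrite(f"pics/{n}.png",cv2.cvtColor(im,cv2.COLOR_RGB2BGR))
E
python3 - <<'E'
from h import *
for n in ("scene","top"):
    im,d=optics.get_image(n); save(n+"0",im); np.savez(f"pics/{n}0.npz",im=im,d=d)
    print(n,optics.get_calibration(n),d.min(),d.max())
o=ctrl.get_obs();print(o, ctrl.pinch_z)
print(optics.get_calibration("wrist"))
E
```

```text
scene {'fovy': 43.5980645013175, 'cx': 266.83177360691764, 'cy': 209.05842210824204, 'rvec': array([ 2.0885227 ,  0.72294753, -0.35965719]), 'tvec': array([-0.33285246, -0.10153782,  1.5430522 ])} 0.0 3.9994988
top {'fovy': 56.804824154652714, 'cx': 275.62541999930045, 'cy': 205.74708531860836, 'rvec': array([ 2.23903946, -2.18196903,  0.0887108 ]), 'tvec': array([-0.03409243,  0.42415062,  0.88062574])} 0.0 0.954153
{'t': 0.1, 'q': array([ 1.04501577e+00,  5.32756689e-02,  1.61416888e+00,  1.74915532e-05,
        1.47604982e+00, -1.19024085e-01]), 'dq': array([ 0.00053999, -0.00088787, -0.00553175, -0.00127995,  0.00056756,
        0.00035874]), 'effort': array([ 3.23730028e-04, -3.94905317e+01, -3.71362352e+01, -1.24669732e-04,
        3.98000659e-03, -4.16341709e-05]), 'tool_pos': array([0.24695961, 0.57345172, 0.20378816]), 'tool_rot': array([-6.34413300e-01, -3.07623583e+00,  2.82406925e-03]), 'contact_force': array([-0.10405919,  0.02188614,  0.15108649]), 'wrist_torque': array([0.02010037, 0.01808056, 0.00755711]), 'opening': 0.08507253088472506} 0.0187
{'fovy': 65.70646984690485, 'cx': 281.80275753668343, 'cy': 206.8992032269243, 'mount': array([[ 2.38796454e-04, -9.47233380e-01, -3.20544640e-01,
         8.29398346e-02],
       [ 9.99999971e-01,  2.18199792e-04,  1.00174256e-04,
        -3.81603555e-04],
       [-2.49456253e-05, -3.20544655e-01,  9.47233405e-01,
        -1.68713470e-01],
       [ 0.00000000e+00,  0.00000000e+00,  0.00000000e+00,
         1.00000000e+00]])}
```

View pics/scene0.png

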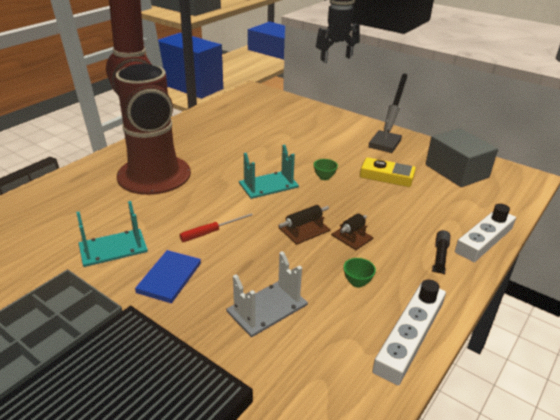

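View pics/top0.png

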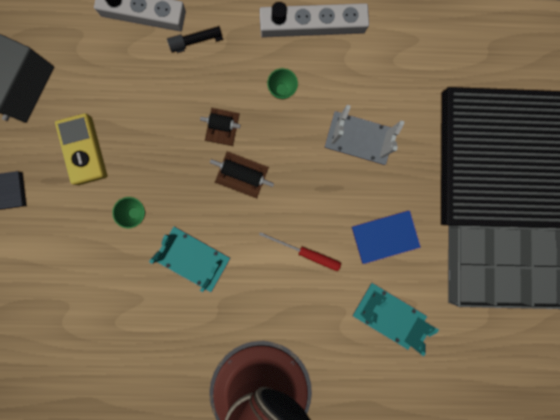

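Candidates in top / scene:
- **Rollers:** long roller at top (242,174), scene (304,217). Short roller at top (222,124), scene (352,225).
- **Stands:** the grey stand is at top (362,138), scene (268,300). The turquoise look-alikes are at top (190,259) and (395,320).

I choose the longer sleeve with the long bare axle ends, and the grey stand.

```bash
python3 - <<'E'
from h import *
z=np.load("pics/top0.npz"); im,d=z["im"],z["d"]; P=pts("top",d)
print("table z", np.median(P[330:400,100:180,2]), "holes",(d==0).mean())
zz=np.load("pics/scene0.npz"); Ps=pts("scene",zz["d"]); ims=zz["im"]
print("scene table",np.median(Ps[190:200,100+60:180,2]))
def obs(name,P,sel):
    q=P[sel]; c=q[:,:2].mean(0); r=cv2.minAreaRect(q[:,:2].astype(np.float32))
    print(name,len(q),"mean",q.mean(0).round(4),"rect",np.round(r[0],4),np.round(r[1],4),round(r[2],1),"z",np.percentile(q[:,2],[5,50,95]).round(4))
    u,s,v=np.linalg.svd(q[:,:2]-c,full_matrices=False); print("   axis deg",np.degrees(np.arctan2(v[0,1],v[0,0])).round(2), "ends",np.percentile((q[:,:2]-c)@v[0],[0.5,99.5]).round(4))
def box(P,im,u0,u1,v0,v1):
    m=np.zeros(P.shape[:2],bool); m[v0:v1,u0:u1]=1; return m
hsv=cv2.cvtColor(im,cv2.COLOR_RGB2HSV)
print(hsv[174,242],hsv[180,225],hsv[138,362])
for n,b in (("long",(205,280,148,202)),("short",(195,248,102,150))):
    m=box(P,im,*b)&(d>0)
    obs(n+" z>46",P,m&(P[...,2]>.046)&(P[...,2]<.08))
    obs(n+" dark",P,m&(im.max(-1)<50)&(P[...,2]>.03))
m=box(P,im,318,412,98,172)&(d>0)
obs("plate",P,m&(abs(P[...,2]-.01)<.006)&(hsv[...,1]<70))
obs("cheeks",P,m&(P[...,2]>.06))
w=P[m&(P[...,2]>.06)]; c=w[:,:2].mean(0)
k=cv2.kmeans(w[:,:2].astype(np.float32),2,None,(3,50,1e-5),5,cv2.KMEANS_PP_CENTERS); print(k[2])
mm=box(Ps,ims,225,312,245,332)&(Ps[...,2]>.06)&(Ps[...,2]<.12)
obs("scene cheeks",Ps,mm)
k=cv2.kmeans(Ps[mm][:,:2].astype(np.float32),2,None,(3,50,1e-5),5,cv2.KMEANS_PP_CENTERS); print(k[2])
mm=box(Ps,ims,278,332,200,245)&(Ps[...,2]>.046)&(Ps[...,2]<.09)
obs("scene long",Ps,mm)
big=cv2.resize(im[90:215,190:420],None,fx=3.4,fy=3.4,interpolation=cv2.INTER_CUBIC); save("crop",big)
E
```

```text
table z -0.0015117846012716605 holes 0.004200680272108843
scene table -6.921755569667872e-05
[90 11 24] [ 11 138  72] [105  19 107]
long z>46 662 mean [0.4944 0.0553 0.0546] rect [0.4951 0.0549] [0.1479 0.0342] 70.4 z [0.047  0.0554 0.0595]
   axis deg 70.54 ends [-0.0663  0.0687]
long dark 641 mean [0.4937 0.055  0.0541] rect [0.4942 0.0548] [0.088  0.0382] 70.8 z [0.0454 0.0553 0.0595]
   axis deg -109.44 ends [-0.043   0.0433]
short z>46 381 mean [0.6052 0.1061 0.0548] rect [0.6068 0.107 ] [0.0881 0.034 ] 80.8 z [0.0468 0.0558 0.0603]
   axis deg -99.86 ends [-0.0429  0.0405]
short dark 360 mean [0.6033 0.1057 0.0538] rect [0.6046 0.1062] [0.0485 0.0441] 82.1 z [0.0397 0.0556 0.0603]
   axis deg -96.23 ends [-0.0235  0.0237]
plate 1980 mean [ 0.5889 -0.2137  0.0087] rect [ 0.5909 -0.2163] [0.1501 0.0909] 75.4 z [0.006  0.0087 0.0116]
   axis deg -105.75 ends [-0.0726  0.0752]
cheeks 423 mean [ 0.5882 -0.2223  0.0852] rect [ 0.5908 -0.2165] [0.1265 0.0652] 75.5 z [0.064  0.087  0.1028]
   axis deg -104.25 ends [-0.0696  0.0567]
[[ 0.57560503 -0.27176222]
 [ 0.60446817 -0.15810288]]
scene cheeks 729 mean [ 0.5923 -0.2209  0.0823] rect [ 0.59   -0.2184] [0.1288 0.0678] 75.5 z [0.0624 0.0818 0.1034]
   axis deg -104.59 ends [-0.0655  0.0622]
[[ 0.6070832  -0.16380407]
 [ 0.57752496 -0.2778404 ]]
scene long 375 mean [0.4998 0.0463 0.0547] rect [0.5    0.0516] [0.148  0.0337] 65.2 z [0.0471 0.0559 0.0608]
   axis deg -111.13 ends [-0.0729  0.0657]
```

View pics/crop.png

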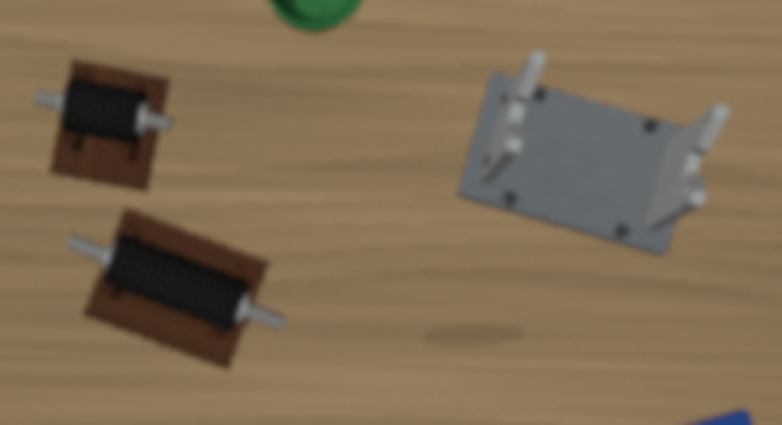

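The crop confirms it: the long roller, with its bare axle ends, is at crop (178,280), and the grey stand is at (585,160). Measured sleeve is 88 mm and axle 148 mm, centred at (0.495, 0.055) with axis at 70.5°. The stand is at (0.5905, -0.217), axis 75.5°. Both match the given sizes, so I turn, then travel to above the roller.

```bash
python3 -m handwheel '[0,0,0,0,0,8, 0,0,0,0,0,8, 0,0,0,0,0,8, 0,0,0,0,0,8, 0,0,0,0,0,8, 0,0,0,0,0,8, 0,0,0,0,0,8, 0,0,0,0,0,8, 0,0,0,0,0,8, 0,0,0,0,0,8, 0,0,0,0,0,6.2]' 0.2 40
python3 -m handwheel '[-0.02,0.02,0,0,0,0, -0.024,0.024,0,0,0,0, -0.024,0.024,0,0,0,0, -0.024,0.024,0,0,0,0, -0.024,0.024,0,0,0,0, -0.024,0.024,0,0,0,0, -0.024,0.024,0,0,0,0, -0.024,0.024,0,0,0,0, -0.024,0.024,0,0,0,0, -0.024,0.024,0,0,0,0, -0.024,0.024,0,0,0,0, -0.024,0.024,0,0,0,0, -0.024,0.024,0,0,0,0, -0.024,0.024,0,0,0,0, -0.024,0.024,0,0,0,0, -0.024,0.024,0,0,0,0, -0.02,0.02,0,0,0,0, -0.006,0.007,0,0,0,0, 0,0,0,0,0,0]'
cat >> h.py <<'E'
def wrist():
    "wrist picture, and world ray directions/points per pixel"
    o=ctrl.get_obs(); im,d=optics.get_image("wrist"); c=optics.get_calibration("wrist"); f,cx,cy=K(c)
    v,u=np.indices(d.shape); a=(u-cx)/f; b=(v-cy)/f; r=np.hypot(a,b)+1e-9
    D=np.stack([np.sin(r)*a/r,np.sin(r)*b/r,np.cos(r)],-1)
    Rt=R.from_rotvec(o["tool_rot"]).as_matrix(); M=c["mount"]
    A=Rt@M[:3,:3]; C=Rt@M[:3,3]+o["tool_pos"]
    P=(D/D[...,2:]*d[...,None])@A.T+C
    return o,im,d,P,C,D@A.T
E
python3 - <<'E'
from h import *
o,im,d,P,C,D=wrist(); save("w1",im); np.savez("pics/w1.npz",im=im,d=d,P=P,C=C,D=D)
Rt=R.from_rotvec(o["tool_rot"]).as_matrix(); print(o["t"],o["tool_pos"],Rt.round(3).tolist(),o["q"].round(3))
E
```

```text
t: 1.2
tool_pos: [0.2471, 0.5736, 0.2041]
tool_rot: [2.57, 1.806, -0.002]
contact_force: [-0.9, 0.4, -0.4]
opening: 0.0684
t: 3.1
tool_pos: [0.4954, 0.0547, 0.2044]
tool_rot: [-2.567, -1.81, 0.001]
contact_force: [0.2, -0.3, 0.4]
opening: 0.0685
3.1 [0.49535594 0.05470636 0.20441311] [[0.336, 0.942, -0.001], [0.942, -0.336, 0.0], [-0.0, -0.001, -1.0]] [-0.04  -0.256  1.9    0.     1.499  0.303]
```

View pics/w1.png

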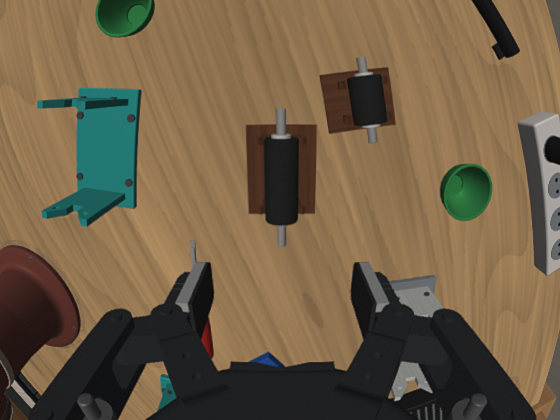

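The wrist view shows the long roller at (281,180), its axle from (281,110) to (281,245), aligned with the tool's x. The fingers straddle its line. Next I refine the centre and yaw from the depth and the axle/sleeve mask.

```bash
python3 - <<'E'
from h import *
z=np.load("pics/w1.npz"); im,P=z["im"],z["P"]; o=ctrl.get_obs()
Rt=R.from_rotvec(o["tool_rot"]).as_matrix()
m=np.zeros(im.shape[:2],bool); m[100:252,245:320]=1
for nm,s in (("all",m&(P[...,2]>.046)&(P[...,2]<.08)),("sleeve",m&(im.max(-1)<60)&(P[...,2]>.046)&(P[...,2]<.08))):
    q=P[s]; T=(q-o["tool_pos"])@Rt
    r=cv2.minAreaRect(T[:,:2].astype(np.float32)); print(nm,len(q),"tool-frame rect mm",np.round(np.array(r[0])*1e3,1),np.round(np.array(r[1])*1e3,1),round(r[2],2),"z top",np.percentile(q[:,2],[50,98]).round(4), "x ext",T[:,0].min().round(4),T[:,0].max().round(4))
# axle line fit
    l=cv2.fitLine(T[:,:2].astype(np.float32),cv2.DIST_HUBER,0,.01,.01).ravel(); print("line",l.round(4))
# rays at sleeve silhouette sides, plane z=.045
ys=[130,230]
E
```

```text
all 3042 tool-frame rect mm [-1.  -1.1] [ 34.3 148.4] 89.46 z top [0.0568 0.0601] x ext -0.0751 0.0732
line [ 1.0e+00 -2.0e-04  3.1e-03 -8.0e-04]
sleeve 2788 tool-frame rect mm [-0.  -1.1] [34.2 89.3] 89.33 z top [0.0571 0.0601] x ext -0.0446 0.0446
line [ 1.0e+00 -6.0e-04  1.7e-03 -8.0e-04]
```

Centred within about 1 mm and 0.5°. Descend and grip.

```bash
python3 -m handwheel '[0,-0.001,0.02,0,0,0, 0,0,0.03,0,0,0, 0,0,0.03,0,0,0, 0,0,0.03,0,0,0, 0,0,0.025,0,0,0, 0,0,0.02,0,0,0, 0,0,0.015,0,0,0, 0,0,0.01,0,0,0, 0,0,0,0,0,0, 0,0,0,0,0,0]'
python3 -m handwheel '[0,0,0,0,0,0, 0,0,0,0,0,0, 0,0,0,0,0,0, 0,0,0,0,0,0, 0,0,0,0,0,0, 0,0,0,0,0,0, 0,0,0,0,0,0]' 1 50
```

```text
t: 4.15
tool_pos: [0.495, 0.056, 0.0257]
tool_rot: [2.565, 1.813, 0.001]
contact_force: [-0.7, -0.4, 0.7]
opening: 0.0684
t: 4.85
tool_pos: [0.4984, 0.0565, 0.0329]
tool_rot: [2.564, 1.812, 0.009]
contact_force: [-13.0, 3.5, 35.6]
opening: 0.0004
```

The fingers shut completely, with 35 N upward on the tool. I'll look before moving.

```bash
python3 - <<'E'
from h import *
im,d=optics.get_image("scene"); a=cv2.resize(im[170:270,250:400],(798,532),interpolation=cv2.INTER_CUBIC)
o,w,dw,P,C,D=wrist(); b=cv2.resize(w,None,fx=.95,fy=.95)
c=np.vstack([cv2.resize(a,(450,300)),cv2.resize(w[60:],(450,290))]); save("g1",c)
print(ctrl.get_obs()["contact_force"])
E
```

```text
[-12.62844909   2.49073518  35.38939204]
```

View pics/g1.png

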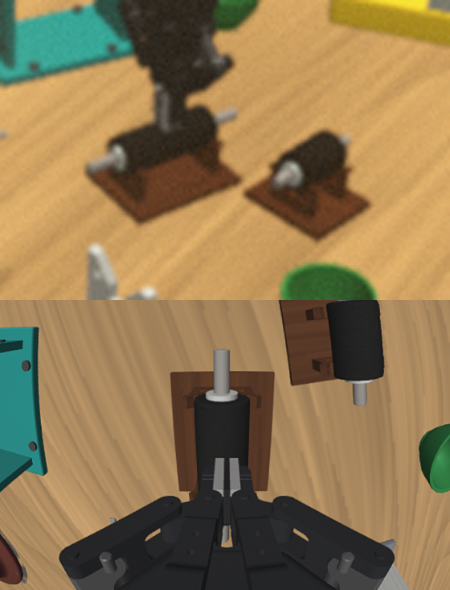

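The fingers look shut on top of the sleeve instead of around it. I'll check tip and sleeve heights with the wrist depth.

```bash
python3 - <<'E'
from h import *
o,w,d,P,C,D=wrist(); Rt=R.from_rotvec(o["tool_rot"]).as_matrix(); T=(P-o["tool_pos"])@Rt
print(o["opening"],o["tool_pos"])
print("table",P[120,120,2], P[100,400,2])
# full-image coords: sleeve
for v in range(130,420,12):
    print(v,[(u,*(T[v,u]*1e3).round(0).astype(int),int(P[v,u,2]*1e3)) for u in (255,270,282,296,310)])
im=cv2.resize(w[200:360,180:390],(787,600),interpolation=cv2.INTER_CUBIC); save("g2",im)
E
```

```text
0.00048507767350552017 [0.49841469 0.0564579  0.03289393]
table -0.001878261786852159 0.005741766581009472
130 [(255, np.int64(64), np.int64(-17), np.int64(33), 0), (270, np.int64(68), np.int64(-6), np.int64(-12), 44), (282, np.int64(68), np.int64(0), np.int64(-12), 44), (296, np.int64(64), np.int64(8), np.int64(34), 0), (310, np.int64(64), np.int64(17), np.int64(34), 0)]
142 [(255, np.int64(56), np.int64(-17), np.int64(34), 0), (270, np.int64(62), np.int64(-6), np.int64(-14), 46), (282, np.int64(62), np.int64(0), np.int64(-11), 44), (296, np.int64(57), np.int64(8), np.int64(33), 0), (310, np.int64(57), np.int64(17), np.int64(33), 0)]
154 [(255, np.int64(50), np.int64(-17), np.int64(26), 6), (270, np.int64(56), np.int64(-6), np.int64(-12), 45), (282, np.int64(56), np.int64(0), np.int64(-13), 45), (296, np.int64(50), np.int64(8), np.int64(27), 6), (310, np.int64(50), np.int64(17), np.int64(28), 5)]
166 [(255, np.int64(43), np.int64(-17), np.int64(27), 6), (270, np.int64(50), np.int64(-6), np.int64(-13), 45), (282, np.int64(50), np.int64(0), np.int64(-11), 43), (296, np.int64(42), np.i
[... 5167 characters left out ...]
(0), np.int64(-112), 144), (296, np.int64(12), np.int64(3), np.int64(-113), 146), (310, np.int64(18), np.int64(6), np.int64(-118), 151)]
406 [(255, np.int64(15), np.int64(-7), np.int64(-119), 152), (270, np.int64(11), np.int64(-3), np.int64(-117), 149), (282, np.int64(11), np.int64(0), np.int64(-116), 149), (296, np.int64(11), np.int64(3), np.int64(-117), 149), (310, np.int64(17), np.int64(6), np.int64(-121), 154)]
418 [(255, np.int64(11), np.int64(-7), np.int64(-120), 153), (270, np.int64(11), np.int64(-3), np.int64(-121), 153), (282, np.int64(11), np.int64(0), np.int64(-120), 153), (296, np.int64(10), np.int64(3), np.int64(-120), 153), (310, np.int64(15), np.int64(6), np.int64(-123), 156)]
```

View pics/g2.png

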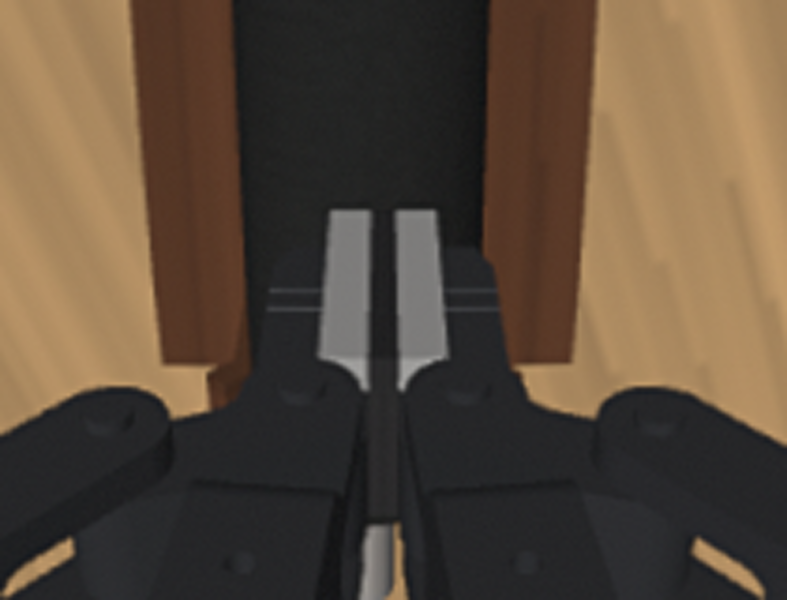

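The close look at crop (384,285) shows the pads shut above the sleeve. Depth puts the pads from 30 to 64 mm behind the reported TCP, and the contact agrees (sleeve top 63 mm, TCP 33 mm). So the real fingertips are 30 mm short of the stated TCP, and the true pinch point is about 49 mm behind it. I'll raise, reopen, and check this and the roller's pose.

```bash
python3 -m handwheel '[0,0,-0.01,0,0,0, 0,0,-0.02,0,0,0, 0,0,-0.03,0,0,0, 0,0,-0.03,0,0,0, 0,0,-0.03,0,0,0, 0,0,0,0,0,0]'
python3 -m handwheel '[0,0,0,0,0,0, 0,0,0,0,0,0, 0,0,0,0,0,0, 0,0,0,0,0,0, 0,0,0,0,0,0]' 0.2 50
python3 - <<'E'
from h import *
o,im,d,P,C,D=wrist(); Rt=R.from_rotvec(o["tool_rot"]).as_matrix(); T=(P-o["tool_pos"])@Rt; save("w2",im)
m=(abs(T[...,1])<.026)&(abs(T[...,0])<.09)&(d>0)
for nm,s in (("all",m&(P[...,2]>.046)&(P[...,2]<.075)),("sleeve",m&(im.max(-1)<60)&(P[...,2]>.046)&(P[...,2]<.075))):
    t=T[s]; r=cv2.minAreaRect(t[:,:2].astype(np.float32)); print(nm,len(t),np.round(np.array(r[0])*1e3,1),np.round(np.array(r[1])*1e3,1),round(r[2],2),np.percentile(P[s][:,2],98))
# finger tips: points in tool frame off to sides
f=(abs(T[...,1])>.028)&(abs(T[...,1])<.06)&(abs(T[...,0])<.016)&(P[...,2]>.075)
for sg in (-1,1):
    t=T[f&(T[...,1]*sg>0)]; print("finger",len(t),"max z",np.percentile(t[:,2],[90,99,100]).round(4),"min|y|",abs(t[:,1]).min().round(4),"x",t[:,0].min().round(3),t[:,0].max().round(3))
print(o["t"],o["tool_pos"],o["opening"],o["contact_force"])
E
```

```text
t: 5.6
tool_pos: [0.4978, 0.0555, 0.1506]
tool_rot: [2.561, 1.809, 0.012]
contact_force: [-0.5, -0.7, 0.0]
opening: -0.0002
t: 6.1
tool_pos: [0.4939, 0.0557, 0.144]
tool_rot: [-2.565, -1.812, 0.002]
contact_force: [-0.3, 0.5, -0.4]
opening: 0.0683
all 4442 [-0.1  0.1] [ 34.7 149.4] 89.94 0.060074266827604444
sleeve 4059 [-0.1  0.2] [34.6 89.5] 89.88 0.060123811937240826
finger 9807 max z [-0.0559 -0.0381 -0.0332] min|y| 0.028 x -0.014 0.016
finger 10060 max z [-0.0563 -0.038  -0.0327] min|y| 0.028 x -0.014 0.016
6.1 [0.49394681 0.05572072 0.14404172] 0.06828991478016856 [-0.29294767  0.51092097 -0.38910048]
```

At 68 mm opening the tips are 38 mm behind the TCP, consistent with the 30 mm shortfall plus the swing. The roller is still centred to 0.2 mm. Go down to TCP z = -0.007, so the pads centre on the axle line, then grip and do a short test lift.

```bash
python3 -m handwheel '[0,0,0.02,0,0,0, 0,0,0.03,0,0,0, 0,0,0.03,0,0,0, 0,0,0.025,0,0,0, 0,0,0.02,0,0,0, 0,0,0.015,0,0,0, 0,0,0.011,0,0,0, 0,0,0,0,0,0, 0,0,0,0,0,0]'
python3 -m handwheel '[0,0,0,0,0,0, 0,0,0,0,0,0, 0,0,0,0,0,0, 0,0,0,0,0,0, 0,0,0,0,0,0, 0,0,0,0,0,0]' 1 50
```

```text
t: 7.05
tool_pos: [0.4948, 0.0557, -0.0057]
tool_rot: [2.565, 1.813, 0.001]
contact_force: [-0.5, -0.6, 0.8]
opening: 0.0682
t: 7.65
tool_pos: [0.4949, 0.0558, -0.0049]
tool_rot: [2.565, 1.813, 0.001]
contact_force: [-2.2, -0.1, 5.0]
opening: 0.0348
```

Gripped at 34.8 mm opening. Lift 120 mm, then travel to above the stand and turn.

```bash
python3 -m handwheel '[0,0,-0.005,0,0,0, 0,0,-0.01,0,0,0, 0,0,-0.02,0,0,0, 0,0,-0.025,0,0,0, 0,0,-0.025,0,0,0, 0,0,-0.02,0,0,0, 0,0,-0.015,0,0,0, 0,0,0,0,0,0, 0,0,0,0,0,0]'
python3 -m handwheel '[-0.01,0.008,0,0,0,0, -0.02,0.016,0,0,0,0, -0.024,0.02,0,0,0,0, -0.024,0.02,0,0,0,0, -0.024,0.02,0,0,0,0, -0.024,0.02,0,0,0,0, -0.024,0.02,0,0,0,0, -0.024,0.02,0,0,0,0, -0.022,0.018,0,0,0,0, -0.016,0.012,0,0,0,0, -0.009,0.006,0,0,0,0, -0.004,0.002,0,0,0,0, 0,0,0,0,0,-2, 0,0,0,0,0,-2, 0,0,0,0,0,-1.1, 0,0,0,0,0,0, 0,0,0,0,0,0]'
python3 - <<'E'
from h import *
o,im,d,P,C,D=wrist(); Rt=R.from_rotvec(o["tool_rot"]).as_matrix(); T=(P-o["tool_pos"])@Rt; save("w3",im)
np.savez("pics/w3.npz",im=im,d=d,P=P,T=T)
print(o["t"],o["tool_pos"],Rt.round(3).tolist(),o["opening"],o["contact_force"])
E
```

```text
t: 8.55
tool_pos: [0.494, 0.0557, 0.1134]
tool_rot: [-2.565, -1.813, 0.001]
contact_force: [1.1, -0.3, -3.8]
opening: 0.0344
t: 10.25
tool_pos: [0.5907, -0.2166, 0.1139]
tool_rot: [-2.482, -1.925, 0.0]
contact_force: [0.2, 0.0, -2.9]
opening: 0.0341
10.25 [ 0.59071296 -0.21661413  0.11386447] [[0.249, 0.969, -0.0], [0.969, -0.249, 0.0], [0.0, -0.0, -1.0]] 0.03414457780428049 [ 0.24485907  0.04646892 -2.92530869]
```

View pics/w3.png

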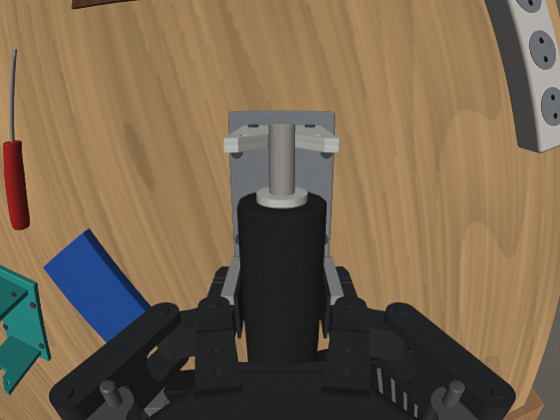

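The picture shows the roller held level, its axle (281,160) over the near cheek's slot at (281,140), with the base plate squared behind it. Measure axle, cheek and plate in the tool frame.

```bash
python3 - <<'E'
from h import *
z=np.load("pics/w3.npz"); im,d,P,T=z["im"],z["d"],z["P"],z["T"]; Z=P[...,2]
mm=lambda a:np.round(np.array(a)*1e3,1)
a=(abs(T[...,1])<.008)&(T[...,0]>.05)&(T[...,0]<.1)&(Z>.12)
t=T[a]; print("axle",len(t),"x",mm([t[:,0].min(),t[:,0].max()]),"y mid",mm((t[:,1].min()+t[:,1].max())/2), "top z by x",[mm(np.percentile(Z[a&(abs(T[...,0]-x)<.004)],97)) for x in (.055,.062,.07)])
yx=[ (lambda q:mm((q[:,1].min()+q[:,1].max())/2))(T[a&(abs(T[...,0]-x)<.004)]) for x in (.055,.062,.07)]; print("y by x",yx)
s=(abs(T[...,1])<.022)&(T[...,0]>.0)&(T[...,0]<.05)&(Z>.14)&(im.max(-1)<70)
print("sleeve end x",mm(T[s][:,0].max()),"top z",[mm(np.percentile(Z[s&(abs(T[...,0]-x)<.004)],95)) for x in (.015,.025,.035,.042)])
c=(abs(T[...,1])<.04)&(T[...,0]>.04)&(T[...,0]<.075)&(Z>.07)&(Z<.112)
t=T[c]; print("cheek",len(t),"x",mm(np.percentile(t[:,0],[1,99])),"y",mm(np.percentile(t[:,1],[.5,99.5])),"z",mm(np.percentile(Z[c],[5,99])))
top=c&(Z>.098); t=T[top]; r=cv2.minAreaRect(t[:,:2].astype(np.float32)); print("cheek top",mm(r[0]),mm(r[1]),round(r[2],2))
for sg in(-1,1):
    q=T[top&(T[...,1]*sg>0)]; print("  arm mean",mm(q.mean(0)),"y",mm([q[:,1].min(),q[:,1].max()]))
p=(abs(T[...,1])<.06)&(T[...,0]<.09)&(T[...,0]>.0)&(abs(Z-.009)<.005)&(im.std(-1)<20)
t=T[p]; print("plate x max",mm(t[:,0].max()))
for x0 in (.02,.03,.04,.07): 
    q=T[p&(abs(T[...,0]-x0)<.004)]; print("  y range at",x0,mm([q[:,1].min(),q[:,1].max()]) if len(q) else None)
E
```

```text
axle 2658 x [50.  82.2] y mid -0.8 top z by x [np.float64(165.7), np.float64(165.9), np.float64(166.0)]
y by x [np.float64(-0.8), np.float64(-0.8), np.float64(-0.8)]
sleeve end x 44.6 top z [np.float64(237.4), np.float64(178.3), np.float64(178.3), np.float64(178.0)]
cheek 1569 x [54.4 62.3] y [-32.6  30.8] z [ 78.  104.9]
cheek top [58.3 -1. ] [64.   8.3] 89.78
  arm mean [ 58.4 -26.3  11.4] y [-33.  -19.2]
  arm mean [58.4 24.4 11.5] y [16.8 31. ]
plate x max 74.5
  y range at 0.02 [-45.7  44.1]
  y range at 0.03 [-46.1  43.8]
  y range at 0.04 [-45.8  43.6]
  y range at 0.07 [-45.9  43.6]
```

Axle and cheek centres agree to 0.2 mm across and 1 mm along, with yaw within 0.3°. No correction needed. Lower most of the way, then creep down watching the force.

```bash
python3 -m handwheel '[0,0,0.01,0,0,0, 0,0,0.015,0,0,0, 0,0,0.015,0,0,0, 0,0,0.01,0,0,0, 0,0,0.01,0,0,0, 0,0,0.008,0,0,0, 0,0,0.005,0,0,0, 0,0,0.003,0,0,0, 0,0,0.002,0,0,0, 0,0,0,0,0,0, 0,0,0,0,0,0]'
python3 -m handwheel '[0,0,0.001,0,0,0, 0,0,0.001,0,0,0, 0,0,0.001,0,0,0, 0,0,0.001,0,0,0, 0,0,0,0,0,0, 0,0,0,0,0,0]'
```

```text
t: 11.4
tool_pos: [0.5912, -0.2173, 0.0365]
tool_rot: [2.482, 1.925, 0.001]
contact_force: [-0.2, 0.5, -3.4]
opening: 0.0348
t: 12.0
tool_pos: [0.5908, -0.2171, 0.0318]
tool_rot: [-2.482, -1.925, 0.0]
contact_force: [0.6, 0.7, -3.7]
opening: 0.0346
```

```bash
python3 -m handwheel '[0,0,0.001,0,0,0, 0,0,0.001,0,0,0, 0,0,0,0,0,0, 0,0,0,0,0,0]'
python3 -m handwheel '[0,0,0.001,0,0,0, 0,0,0.001,0,0,0, 0,0,0,0,0,0, 0,0,0,0,0,0]'
python3 -m handwheel '[0,0,0.001,0,0,0, 0,0,0,0,0,0, 0,0,0,0,0,0]'
```

```text
t: 12.4
tool_pos: [0.591, -0.2172, 0.0303]
tool_rot: [2.482, 1.925, 0.0]
contact_force: [-0.3, 0.6, -0.2]
opening: 0.0347
t: 12.8
tool_pos: [0.5911, -0.2173, 0.0301]
tool_rot: [-2.482, -1.925, 0.0]
contact_force: [-5.3, 2.4, 8.9]
opening: 0.035
t: 13.1
tool_pos: [0.5911, -0.2173, 0.03]
tool_rot: [-2.482, -1.925, 0.001]
contact_force: [-8.7, 3.0, 14.4]
opening: 0.0349
```

Contact came at TCP z = 0.030, matching the camera's prediction for a seated axle. Ease off the load and release, then check from close by before rising.

```bash
python3 -m handwheel '[0,0,-0.002,0,0,0, 0,0,0,0,0,0]'
python3 -m handwheel '[0,0,0,0,0,0, 0,0,0,0,0,0, 0,0,0,0,0,0, 0,0,0,0,0,0, 0,0,0,0,0,0, 0,0,0,0,0,0]' 0.25
python3 -m handwheel '[0,0,-0.005,0,0,0, 0,0,-0.015,0,0,0, 0,0,-0.025,0,0,0, 0,0,-0.03,0,0,0, 0,0,-0.03,0,0,0, 0,0,-0.03,0,0,0, 0,0,-0.015,0,0,0, 0,0,0,0,0,0, 0,0,0,0,0,0]'
python3 - <<'E'
from h import *
o,im,d,P,C,D=wrist(); Rt=R.from_rotvec(o["tool_rot"]).as_matrix(); T=(P-o["tool_pos"])@Rt; Z=P[...,2]
mm=lambda a:np.round(np.array(a)*1e3,1)
for n,lo,hi in(("near",.064,.08),("far",-.08,-.064)):
    a=(abs(T[...,1])<.012)&(T[...,0]>lo)&(T[...,0]<hi)&(Z>.05); t=T[a]
    if len(t): print(n,len(t),"x",mm([t[:,0].min(),t[:,0].max()]),"y mid",mm((t[:,1].min()+t[:,1].max())/2),"top z",mm(np.percentile(Z[a],[50,95])))
s=(abs(T[...,1])<.02)&(abs(T[...,0])<.05)&(Z>.05)&(Z<.11)&(im.max(-1)<70); t=T[s]
print("sleeve x",mm([t[:,0].min(),t[:,0].max()]),"top z",[mm(np.percentile(Z[s&(abs(T[...,0]-x)<.006)],95)) for x in (-.035,0,.035)])
sc,_=optics.get_image("scene"); tp,_=optics.get_image("top")
A=cv2.resize(im[60:330,150:410],(400,415)); B=cv2.resize(sc[190:345,200:400],(400,310)); Cc=cv2.resize(tp[95:215,190:420],(400,209))
save("fin",np.hstack([cv2.copyMakeBorder(A,0,519-415,0,0,0),np.vstack([B,Cc])])); print(o["t"],o["tool_pos"],o["contact_force"])
E
```

```text
t: 13.3
tool_pos: [0.5914, -0.2174, 0.0302]
tool_rot: [2.481, 1.925, 0.001]
contact_force: [-4.2, 1.6, 7.0]
opening: 0.0348
t: 13.9
tool_pos: [0.5908, -0.2171, 0.0288]
tool_rot: [-2.482, -1.925, 0.0]
contact_force: [-0.2, 0.1, -1.2]
opening: 0.0639
t: 14.8
tool_pos: [0.5905, -0.217, 0.1784]
tool_rot: [-2.482, -1.925, 0.0]
contact_force: [0.1, 0.3, -1.0]
opening: 0.0639
near 151 x [64.  73.9] y mid 0.1 top z [80.7 82. ]
far 117 x [-76. -64.] y mid 2.0 top z [80.7 82.2]
sleeve x [-45.2  44. ] top z [np.float64(94.7), np.float64(94.7), np.float64(95.0)]
14.8 [ 0.59049853 -0.21700151  0.17835498] [ 0.07950212  0.32394796 -1.04359013]
```

View pics/fin.png

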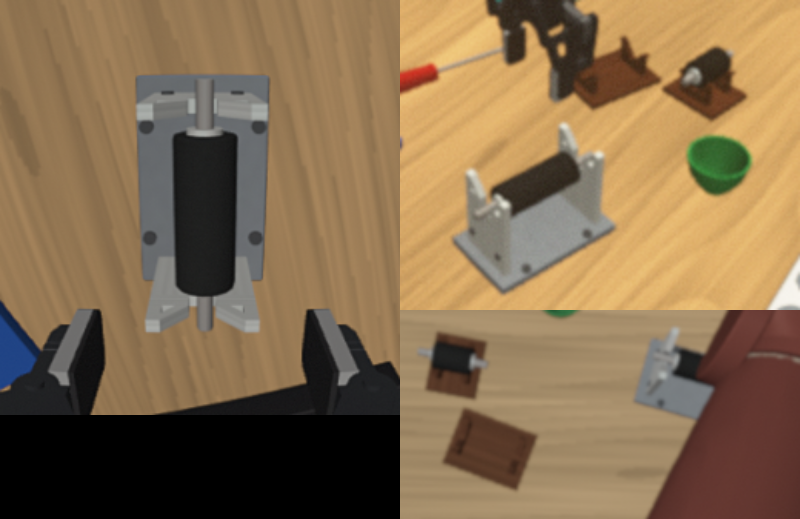

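The roller is in the grey stand with both axle ends in their slots. The near end is at picture (205,90), the far end at (205,312). Axle tops read 82 mm at both ends (77 + 5), and the sleeve top 95 mm (77 + 18), level. The short roller is untouched in its rest, the long rest is empty, and the gripper is clear above. Handing in.

```bash
python3 -c "
from station import ctrl
print(ctrl.finish_job())"
```

```text
the job is handed in; nothing more can be done
None
```

The long roller is seated in the grey stand with both axle ends at the slot floors. I released it, raised the gripper clear, and handed the job in at about 15 s of the 38 s allowed.

- **First grasp:** it missed. The fingers shut on top of the sleeve with about 35 N on the tool. The wrist depth and the contact height both put the real fingertips about 30 mm short of the stated TCP. I raised, found the roller still in place, and gripped it 30 mm lower.
- **Lowering:** I carried the roller over the stand and lowered it in small steps. Contact came at TCP z = 0.030 m, as the camera had predicted. Pressing on the slot floor reached about 17 N above the roller's weight, and I eased that off before opening.
- **Last checks:**
  - Axle tops read 82 mm at both ends (nominal 82).
  - Sleeve top reads 95 mm and level.
  - The roller is centred within 1 mm along the stand.
  - The short roller still lies in its rest.
- **Disagreement:** the far axle end measured 2 mm across from the near end. The view of it was partly hidden, and 2 mm is within the play of the slots.

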